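# Hold the bulldog clip open over the route card

### The arm

A 6-joint arm with a two-finger parallel gripper is mounted at the origin on the work surface. World frame = base frame: x ahead of the robot, y to its left, z up, the work surface at z = 0. Lengths are in m, angles in rad, forces in N, time in s.
With the tool pointing down it reaches from about 0.35 to 0.925 m from the base axis. Payload 6.4 kg.
Tool frame: the origin (TCP) lies on the centre line of the jaws, within the pads' length; the fingertips stand 14 mm ahead of it and the grasp point (between the pads) lies 5 mm behind it; z points along the fingers, y is the line along which they close (so a half turn about z gives the same grasp; the last joint's range is limited). The gripper opens to 94 mm and grips with 3 to 60 N. Pads are 16 mm wide; open, the fingers measure 119 mm over their backs; the gripper's body (75 mm by 177 mm) begins 78 mm behind the grasp point.
Start: joints at [-1.326, 0.245, 1.558, -0, 1.339, -0.174], TCP at [0.264, -0.594, 0.219] pointing down, gripper open.
Joint ranges: [-3.13, 3.13], [-1.02, 2.26], [0.13, 2.54], [-0.95, 4.09], [0.21, 2.88], [-2.74, 2.74]. Speed limits (rad/s): [2.57, 2.57, 3.14, 3.14, 3.14, 3.14].

### API

Orientations are given as a unit quaternion [w, x, y, z].
In Python, from station import robot gives the robot as it stands.
- The arm moves only by the tool move_arm, never from a script. Its argument "series" is a list of rows, each a list of 5 numbers: the finger opening in m, from 0 to 0.094, then the shift along the world's x, y, z in m, then the turn about the world's z in degrees. In form: [[gripper, dx, dy, dz, twist], ...]. A call has 1 to 5 rows; each row is the pose to reach, as a shift and turn from the pose commanded when the call began; what a row does not reach only later rows make up. A row lasts 1/12 s, in which the tool goes at most 41.7 mm and 7.16 degrees, less where a joint would pass 70% of its speed; a pose out of reach is approached as far as the arm can. A call with a gripper value outside its range is refused whole. The fingers move at their own pace and stop on an object; the grip force is fixed at half the most. Time passes only in rows, so rows that repeat a pose let the fingers close. It gives the time, the measured TCP pose, the force, the opening and the grip force at its end, in the units of the state.
- robot.state(): the state, without advancing time (a new reading comes with each control period).
- robot.snapshot(name): name is "scene" or "top" or "wrist"; returns a dict with "color" (400x640x3 uint8, blue, green, red), "fov_y" (degrees; the focal length in pixels is half the picture's height over the tangent of half this angle, whatever the lens; pixels are square), "cx", "cy" (the principal point, pixels), "R" (3x3) and "t" (3): a world point X has camera coordinates R X + t. Camera axes: x right, y down, z forward; pixel columns grow to the right and rows downward; lengths in m; the calibration is good to about 2 mm. The wrist camera is an equidistant fisheye: a pixel r from the principal point sees the ray r / f radians off the axis. A picture is of the moment at which its call begins. There is no depth.
- robot.close_job(): hands the job in; it is judged then, once.
The state is a dict: "time_s": time; "joint_positions": joint angles; "dq": joint speeds; "tau": joint torques, N m; "ee_pos": TCP position; "orientation": TCP orientation; "ft_force": force on the tool from outside, world axes, zero at the start; "moment": the same for the moment, N m; "finger_gap": opening from 0.0 (shut) to 1.0 (fully open); "finger_force": force on a finger pad.
Only numpy, scipy, OpenCV 4.12 (cv2) and the standard library are available. Lean on these libraries where they do the work, as an engineer would, in place of code of your own. Each camera call takes 0.05 s, during which the arm holds its last target. There are 200 camera calls.

### The job

Squeeze open the big steel bulldog clip that is parked on the rim of the blue stationery caddy, lift it off, and bring its open jaws down over the middle of the top edge of the upright route card, square to it, one jaw on each side and reaching about 2 cm below the edge. Finish while still holding it there squeezed wide open, with neither jaw touching the card and the clip not resting on it, so that a driver can slip the day's sheet in beside the card. Do not shift the caddy, the card stand, the calculator, the mug or the stapler.

Things in the scene. Friction and masses are not known exactly. Their poses are not given: they have to be found in the camera images.
- clip_grip (a point): Big bright steel bulldog clip, ears up, 66 mm wide, 94 mm tall, 80 g. This point: midway between its ears, 4 mm below their rolled ends, 38 mm above the pivot. x: across ears and jaws (the way to squeeze); y: along jaws, pivot and bitten rim; z: up. Parked, the ears are 60 mm over the outsides at their ends (33 mm long along y), narrowing to 21 mm near the pivot.
- clip: The same clip; origin midway along its pivot (spring barrel, radius 6.5 mm), same axes. Squeezing the ear ends together opens the jaws: 5 N to start, 10 N at wide open; grip with 20 N or more. Wide open, the ear ends are 26 mm over the outsides and 49 mm above the pivot (parked 42 mm), so the pivot sinks 7 mm between fingers that do not slip.
- lip_a (a point): Inner face of the rolled lip (bar 6 mm thick, 66 mm long) of the jaw on the clip's -x side, at mid length; 46 mm below the pivot when parked, 41 mm when wide open, the clear gap between the two lips then being 36 mm. Either jaw may go on either side of the card.
- lip_b (a point): The same on the clip's +x side.
- clip_jaw_a (a joint): How far jaw a has swung open from its parked position, rad: 0 = parked on the 4 mm rim, 0.36 = wide open (stop). Jaw b always swings by the same amount the other way.
- caddy: Blue open stationery box, loose, 0.7 kg, 110 mm (x) by 170 mm (y) by 80 mm tall, walls 4 mm; origin under its centre. Markers, glue stick and note block stand in its rear (+x) half, up to 107 mm high; the front half is empty. The clip bites the rim of the long wall at x = -53 mm, within 35 mm of its middle, lips 18 mm below the rim, pivot 28 mm above it.
- card_top (a point): Middle of the top edge of the route card: a stiff white panel 5 mm thick (own x), 180 mm wide (own y), with a green band and a grid on both faces, standing upright in a grey base. The top edge is 150 mm above the desk. Own x is square to the card's faces, own y runs along the edge, z up.
- card_stand: Card and base as one loose piece, about 0.9 kg; base 85 mm (own x) by 190 mm (own y) by 22 mm tall; origin under its centre; axes as for card_top.
- calculator: Black desk calculator, 150 by 78 by 17 mm, lying flat; origin under its centre; leave alone.
- mug: White mug, 80 mm across, 90 mm tall; origin under its centre; leave alone.
- stapler: Red stapler, 135 by 36 by 55 mm; origin under its centre; leave alone.
Not all that is in view belongs to the job. Leave any green or yellow look-alike of the clip alone.

How it is judged:
On the way:
1. the clip is squeezed open and lifted off the caddy's rim (value of joint clip_jaw_a above 0.15 rad and height (world z) of clip above 0.15 m and contact force between clip and caddy below 0.2 N), for 0.2 s.
At the end, for the whole second after the job is handed in: Clip at rest in the fingers (over 2 N), upright and square within 0.25 rad, each jaw open over 0.2 rad, lips 10 mm or more below the card edge, one each side, 3 mm clear, within 30 mm of its middle, touching neither stand nor caddy (0.3 N); both within 20 mm of their start, card upright (value of joint clip_jaw_a above 0.2 rad and ((x of lip_a in the frame of card_top below -0.0055 m and x of lip_b in the frame of card_top above 0.0055 m) or (x of lip_b in the frame of card_top below -0.0055 m and x of lip_a in the frame of card_top above 0.0055 m)) and z of each of lip_a, lip_b in the frame of card_top below -0.01 m and y of clip_grip in the frame of card_top between -0.03 and 0.03 m and angle between the y axis of clip_grip and the y axis of card_top, either way round below 0.25 rad and angle between clip_grip's own z axis and vertical below 0.25 rad and contact force between the fingers and clip above 2 N and contact force between clip and card_stand below 0.3 N and contact force between clip and caddy below 0.3 N and linear speed of clip below 0.03 m/s and distance of each of caddy, card_stand from where it was at the start of the episode below 0.02 m and angle between card_stand's own z axis and vertical below 0.1 rad); the arm keeps its last pose, push and grip.
It fails at once if the caddy is shifted by more than 20 mm (distance of caddy from where it was at the start of the episode above 0.02 m).
It fails at once if the card stand is shifted by more than 20 mm or tipped (distance of card_stand from where it was at the start of the episode above 0.02 m or angle between card_stand's own z axis and vertical above 0.2 rad).
It fails at once if the calculator, mug or stapler is shifted by more than 20 mm (distance of any of calculator, mug, stapler from where it was at the start of the episode above 0.02 m).
It also fails if it takes over 38 s, if anything falls off the work surface, if the arm or the gripper's body presses on something with over 40 N, if the wrist force passes 120 N, or if a joint passes its speed limit or range.

## Working session

There is one attempt and no reset: what is moved stays moved. The work goes in short steps, Python scripts to look and compute and a tool call to move; the robot and the scene stay as the last step left them, time stands still between calls to the robot, and variables do not carry over. Pictures are saved under pics/ and viewed, at most 10 in all, crops included, and the job is handed in when it is done.

Besides the shell and the picture viewer there is one more tool, called after "Request:" by a JSON object that holds its "fn" and its "kwargs", one argument or row to a line. move_arm: Moves the arm, as the interface text tells. Its arguments: {"type":"object","properties":{"series":{"type":"array","items":{"type":"array","items":{"type":"number"}}}},"required":["series"]}

```bash
mkdir -p pics; cat > h.py <<'E'
import numpy as np, cv2, pickle
from station import robot
def snap(n,f):
    s=robot.snapshot(n); cv2.imwrite(f'pics/{f}.png',s['color']); pickle.dump(s,open(f'pics/{f}.pkl','wb')); return s
def load(f): return pickle.load(open(f'pics/{f}.pkl','rb'))
def foc(s): return 200/np.tan(np.radians(s['fov_y'])/2)
def ray(s,u,v,fish=False):
    f=foc(s); a=np.array([u-s['cx'],v-s['cy']],float)
    if fish:
        r=np.hypot(*a); th=r/f; d=np.r_[a/r*np.sin(th),np.cos(th)]
    else: d=np.r_[a/f,1]
    R=np.array(s['R']); return -R.T@np.array(s['t']), R.T@d
def atz(s,u,v,z,fish=False):
    c,d=ray(s,u,v,fish); return c+d*(z-c[2])/d[2]
def tri(*obs):
    A=np.zeros((3,3));b=np.zeros(3)
    for s,u,v in obs:
        c,d=ray(s,u,v); d=d/np.linalg.norm(d); P=np.eye(3)-np.outer(d,d); A+=P;b+=P@c
    return np.linalg.solve(A,b)
def proj(s,X):
    p=np.array(s['R'])@np.array(X)+np.array(s['t']); return p[:2]/p[2]*foc(s)+[s['cx'],s['cy']]
E
python3 - <<'E'
from h import *
for n in("scene","top"):
    s=snap(n,n+"0"); print(n,s['fov_y'],np.round(-np.array(s['R']).T@np.array(s['t']),3))
a=robot.state();print(a['ee_pos'],a['orientation'],a['time_s'])
E
```

```text
scene 44.9381178245831 [ 1.128 -0.144  1.147]
top 42.185789950558906 [0.402 0.083 1.269]
[ 0.26419071 -0.59331506  0.21847421] [-8.62975525e-04  9.78156400e-01  2.07868493e-01 -3.87091135e-05] 0.1
```

View pics/scene0.png

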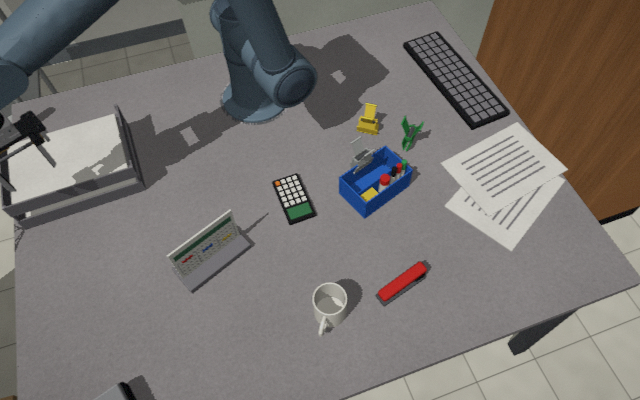

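View pics/top0.png

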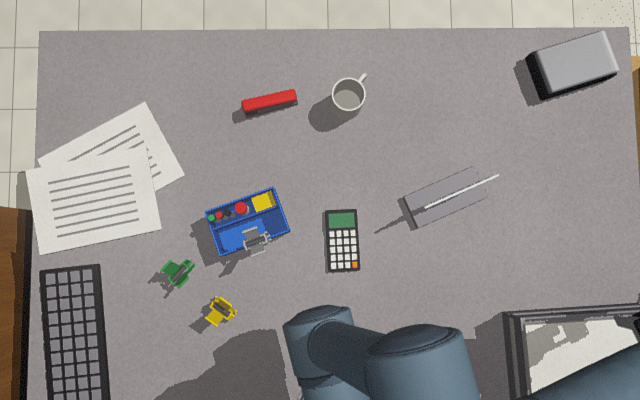

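The scene view shows three clips: steel on the caddy rim (362,158), yellow (368,118) and green (411,133). In the top view they are at (256,240), (220,310) and (178,272). The steel one on the blue rim fits the description. The card stand is at scene (210,250) and top (450,195). I'll confirm with enlarged crops.

```bash
python3 - <<'E'
from h import *
def crop(f,u,v):
    c=load(f)['color'][v:v+75,u:u+100]; c=cv2.resize(c,None,fx=4,fy=4,interpolation=cv2.INTER_CUBIC)
    for i in range(0,100,10):
        cv2.line(c,(i*4,0),(i*4,6 if (u+i)%50 else 16),(0,0,255),1)
    for i in range(0,75,10): cv2.line(c,(0,i*4),(6,i*4),(0,0,255),1)
    return c
m=np.vstack([np.hstack([crop('scene0',325,140),crop('top0',200,185)]),np.hstack([crop('scene0',160,210),crop('top0',402,160)])])
cv2.imwrite('pics/m0.png',m)
E
```

```text
(no output)
```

View pics/m0.png

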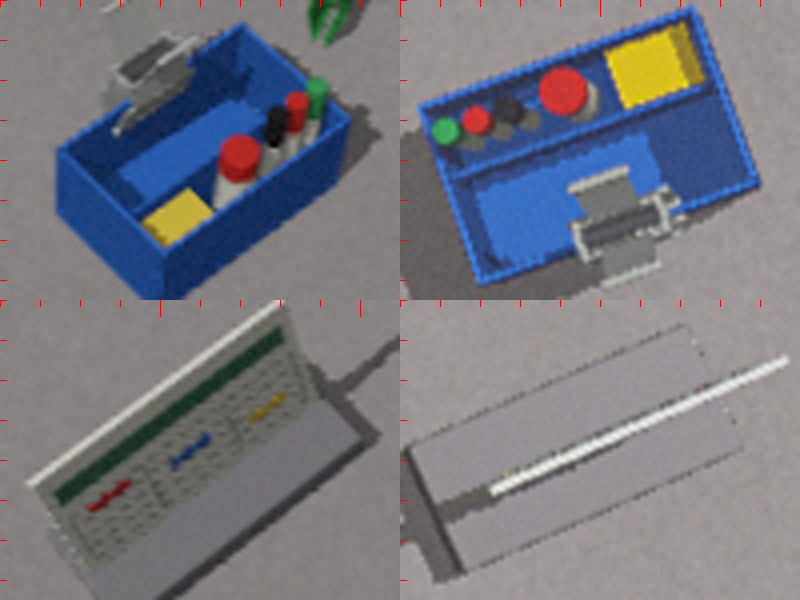

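```bash
python3 - <<'E'
from h import *
S,T=load('scene0'),load('top0'); r=lambda x:np.round(x,4)
P=[atz(T,u,v,.08) for u,v in((205,211),(273,187),(289.5,231.25),(220,255.5))]
print('rim',*map(r,P),'sides',[round(np.linalg.norm(P[i]-P[i-1]),4) for i in range(4)])
x=(P[0]+P[1]-P[2]-P[3])[:2]; print('caddy c',r(sum(P)/4),'xdir deg',np.degrees(np.arctan2(x[1],x[0])), 'edge y', np.degrees(np.arctan2(*(P[3]-P[2])[1::-1])),np.degrees(np.arctan2(*(P[0]-P[1])[1::-1])))
E1=[atz(T,u,v,.150) for u,v in((242,232),(257,227.5))]; E2=[atz(T,u,v,.150) for u,v in((250.75,256),(265,251))]
m1,m2=sum(E1)/2,sum(E2)/2; d=m1-m2
print('ears',r(m1),r(m2),'mid',r((m1+m2)/2),'sep',np.linalg.norm(d),'deg',np.degrees(np.arctan2(d[1],d[0])))
for E in(E1,E2): e=E[0]-E[1];print(np.linalg.norm(e),np.degrees(np.arctan2(e[1],e[0])))
xd=np.array([np.cos(a:=np.arctan2(x[1],x[0])),np.sin(a)]);mid=((m1+m2)/2)[:2]; C=(sum(P)/4)[:2]
print('clip in caddy', (mid-C)@xd,(mid-C)@[-xd[1],xd[0]])
# card
a=tri((S,167,256),(T,424.5,207.5));b=tri((S,230.5,210.5),(T,499,175)); print('card tri',r(a),r(b),np.linalg.norm(a-b))
a=atz(T,424.5,207.5,.15);b=atz(T,499,175,.15);e=a-b;print('card z',r(a),r(b),'mid',r((a+b)/2),np.linalg.norm(e),np.degrees(np.arctan2(e[1],e[0])))
a=atz(S,167,256,.15);b=atz(S,230.5,210.5,.15);e=a-b;print('scene card',r(a),r(b),r((a+b)/2),np.linalg.norm(e),np.degrees(np.arctan2(e[1],e[0])))
st=robot.state(); from scipy.spatial.transform import Rotation as R
q=st['orientation']; print(r(R.from_quat([*q[1:],q[0]]).as_matrix()),st['finger_gap'])
E
```

```text
rim [0.4829 0.3127 0.08  ] [0.5365 0.1569 0.08  ] [0.4342 0.1198 0.08  ] [0.3811 0.2782 0.08  ] sides [np.float64(0.1075), np.float64(0.1648), np.float64(0.1088), np.float64(0.1671)]
caddy c [0.4587 0.2169 0.08  ] xdir deg 19.33286748142386 edge y 108.52500648890275 108.95810457026673
ears [0.4366 0.2036 0.15  ] [0.3855 0.1858 0.15  ] mid [0.4111 0.1947 0.15  ] sep 0.054074765032797255 deg 19.217220172275724
0.033531080383500174 106.04233060602634
0.032204295456845757 108.57487955316591
clip in caddy -0.052294077702312314 -0.0051833598349142335
card tri [ 0.4866 -0.2861  0.0137] [ 0.5503 -0.2218  0.3074] 0.3073554110945749
card z [ 0.4801 -0.1756  0.15  ] [ 0.5494 -0.3413  0.15  ] mid [ 0.5148 -0.2584  0.15  ] 0.17963400727706375 112.69416423383821
scene card [ 0.5513 -0.3379  0.15  ] [ 0.4836 -0.1727  0.15  ] [ 0.5174 -0.2553  0.15  ] 0.1785188880080286 -67.71360714474918
[[ 9.136e-01  4.067e-01 -4.000e-04]
 [ 4.067e-01 -9.136e-01  1.700e-03]
 [ 3.000e-04 -1.700e-03 -1.000e+00]] 0.9944557634173677
```

Card top middle is about (0.516, -0.257), facing 22.5°. Clip grip is at (0.411, 0.195), closing line 19°. The sizes agree: sides 0.108 by 0.166, edge 0.18, ear ends 33 mm. Moving over the clip.

Request:
{"fn": "move_arm", "kwargs": {
  "series": [
    [0.094,0.02,0.032,0.008,6],
    [0.094,0.04,0.064,0.016,12],
    [0.094,0.06,0.096,0.024,18],
    [0.094,0.08,0.128,0.032,24],
    [0.094,0.1,0.16,0.04,30]
  ]
}}

```text
time_s: 0.52
ee_pos: [0.3648, -0.432, 0.2592]
orientation: [-0.0, 0.89, 0.456, 0.0]
ft_force: [0.3, 0.7, 0.0]
finger_gap: 1.003
finger_force: 0.0
```

Request:
{"fn": "move_arm", "kwargs": {
  "series": [
    [0.094,0.012,0.038,0,6],
    [0.094,0.024,0.076,0,12],
    [0.094,0.036,0.114,0,18],
    [0.094,0.048,0.152,0,24],
    [0.094,0.06,0.19,0,30]
  ]
}}

```text
time_s: 0.93
ee_pos: [0.4243, -0.2418, 0.2591]
orientation: [-0.0, 0.742, 0.671, 0.0]
ft_force: [0.3, -0.7, 0.0]
finger_gap: 1.003
finger_force: 0.0
```

Request:
{"fn": "move_arm", "kwargs": {
  "series": [
    [0.094,0,0.04,0,5],
    [0.094,0,0.08,0,10],
    [0.094,0,0.12,0,15],
    [0.094,0,0.16,0,20],
    [0.094,0,0.2,0,25]
  ]
}}

```text
time_s: 1.35
ee_pos: [0.4237, -0.042, 0.2592]
orientation: [-0.0, 0.579, 0.815, 0.0]
ft_force: [0.7, 0.6, -0.3]
finger_gap: 0.999
finger_force: 0.0
```

Request:
{"fn": "move_arm", "kwargs": {
  "series": [
    [0.094,-0.002,0.04,0,0],
    [0.094,-0.005,0.08,0,0],
    [0.094,-0.008,0.12,0,0],
    [0.094,-0.01,0.16,0,0],
    [0.094,-0.013,0.2,0,0]
  ]
}}

```text
time_s: 1.77
ee_pos: [0.4105, 0.1581, 0.2593]
orientation: [0.0, 0.581, 0.814, 0.0]
ft_force: [1.0, 0.2, -0.2]
finger_gap: 1.003
finger_force: 0.0
```

Request:
{"fn": "move_arm", "kwargs": {
  "series": [
    [0.094,0,0.02,0,0],
    [0.094,0,0.039,0,0],
    [0.094,0,0.039,0,0],
    [0.094,0,0.039,0,0]
  ]
}}

```text
time_s: 2.1
ee_pos: [0.4109, 0.1955, 0.259]
orientation: [-0.0, 0.58, 0.815, -0.001]
ft_force: [-2.0, 0.1, 0.1]
finger_gap: 0.998
finger_force: 0.0
```

```bash
python3 - <<'E'
from h import *
W=snap('wrist','w1'); T=snap('top','t1'); S=snap('scene','s1')
print(W['fov_y'],np.round(ray(W,W['cx']+.01,W['cy'],True),3))
w=cv2.resize(W['color'],(640,400)); t=cv2.resize(T['color'][185:260,200:300],(400,300)); s=cv2.resize(S['color'][130:205,320:420],(400,300))
cv2.imwrite('pics/m1.png',np.vstack([np.pad(W['color'],((0,0),(0,160),(0,0)))[:300+100], np.hstack([t,s])[:200]]))
E
```

```text
65.70646984690485 [[ 0.387  0.266  0.425]
 [ 0.083 -0.248 -0.965]]
```

View pics/m1.png

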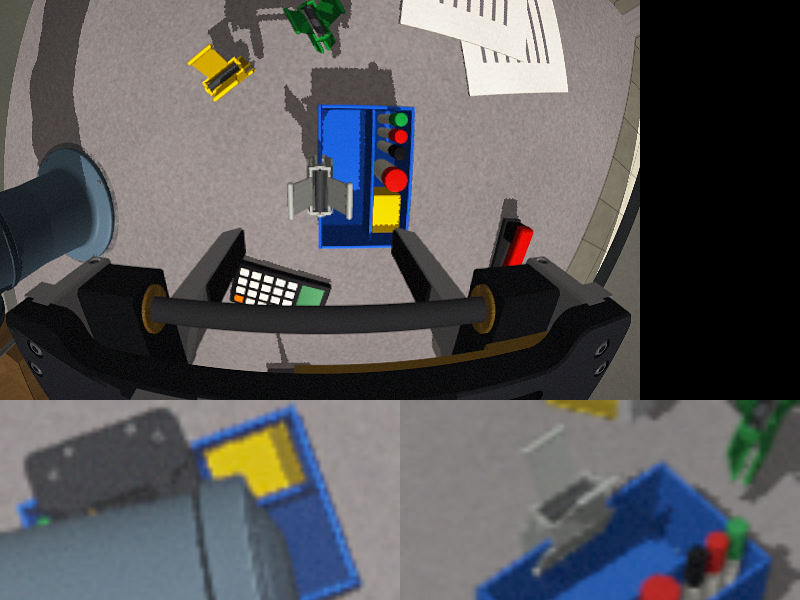

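Wrist view: the steel clip is on the caddy rim with vertical ear ends at about (290,184)-(290,219) and (350,183)-(351,218). The fingers are square to it.

```bash
python3 - <<'E'
from h import *
W=load('w1'); q=[atz(W,u,v,.15,True) for u,v in((290,184),(290,219),(350,183),(351,218))]
print(np.round(q,4),'mid',np.round(sum(q)/4,4),np.linalg.norm(q[0]-q[2]),np.linalg.norm(q[0]-q[1]))
for a,b in((q[2],q[0]),(q[3],q[1]),(q[0],q[1]),(q[2],q[3])): d=a-b;print(np.degrees(np.arctan2(d[1],d[0])))
E
```

```text
[[0.3815 0.2013 0.15  ]
 [0.3917 0.1693 0.15  ]
 [0.4327 0.22   0.15  ]
 [0.4454 0.1889 0.15  ]] mid [0.4128 0.1949 0.15  ] 0.054572861443730844 0.03357380966998202
20.06609547296496
20.0663593220386
107.66182484938874
112.21910100565364
```

Both views agree: (0.412, 0.195), about 19°. Descending to TCP z = 0.141.

Request:
{"fn": "move_arm", "kwargs": {
  "series": [
    [0.094,0.001,0,-0.035,0],
    [0.094,0.001,0,-0.07,0],
    [0.094,0.001,0,-0.095,0],
    [0.094,0.001,0,-0.11,0],
    [0.094,0.001,0,-0.118,0]
  ]
}}

```text
time_s: 2.67
ee_pos: [0.411, 0.1938, 0.1389]
orientation: [-0.001, 0.582, 0.813, -0.002]
ft_force: [0.3, 0.5, 0.3]
finger_gap: 0.999
finger_force: 0.0
```

Request:
{"fn": "move_arm", "kwargs": {
  "series": [
    [0.07,0,0,0,0],
    [0.066,0,0,0,0],
    [0.062,0,0,0,0],
    [0.058,0,0,0,0],
    [0.056,0,0,0,0]
  ]
}}

```text
time_s: 3.08
ee_pos: [0.4132, 0.1953, 0.1427]
orientation: [0.001, 0.581, 0.814, 0.001]
ft_force: [-0.8, -0.1, 0.2]
finger_gap: 0.679
finger_force: 0.0
```

Request:
{"fn": "move_arm", "kwargs": {
  "series": [
    [0.056,0,0,0,0],
    [0.054,0,0,0,0],
    [0.052,0,0,0,0],
    [0.05,0,0,0,0],
    [0.05,0,0,0,0]
  ]
}}

```text
time_s: 3.5
ee_pos: [0.4122, 0.1952, 0.1414]
orientation: [-0.0, 0.581, 0.814, -0.0]
ft_force: [0.9, -0.4, -0.6]
finger_gap: 0.535
finger_force: 6.2
```

Contact is made and the forces are balanced. Closing fully.

Request:
{"fn": "move_arm", "kwargs": {
  "series": [
    [0.042,0,0,0,0],
    [0.035,0,0,0,0],
    [0.028,0,0,0,0],
    [0.02,0,0,0,0],
    [0.01,0,0,0,0]
  ]
}}

```text
time_s: 3.92
ee_pos: [0.4123, 0.1952, 0.1414]
orientation: [-0.0, 0.581, 0.814, -0.0]
ft_force: [-0.4, -0.3, -1.3]
finger_gap: 0.261
finger_force: 30.0
```

Request:
{"fn": "move_arm", "kwargs": {
  "series": [
    [0.005,0,0,0,0],
    [0.005,0,0,0,0],
    [0.005,0,0,0,0],
    [0.005,0,0,0,0],
    [0.005,0,0,0,0]
  ]
}}

```text
time_s: 4.33
ee_pos: [0.4123, 0.1952, 0.1415]
orientation: [0.0, 0.581, 0.814, -0.0]
ft_force: [0.7, -0.2, -1.1]
finger_gap: 0.262
finger_force: 30.0
```

```bash
python3 - <<'E'
from h import *
W=snap('wrist','w2'); S=snap('scene','s2')
m=np.hstack([cv2.resize(W['color'][130:280,230:430],(400,300)),cv2.resize(S['color'][130:205,320:420],(400,300))])
cv2.imwrite('pics/m2.png',m)
E
```

```text
(no output)
```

View pics/m2.png

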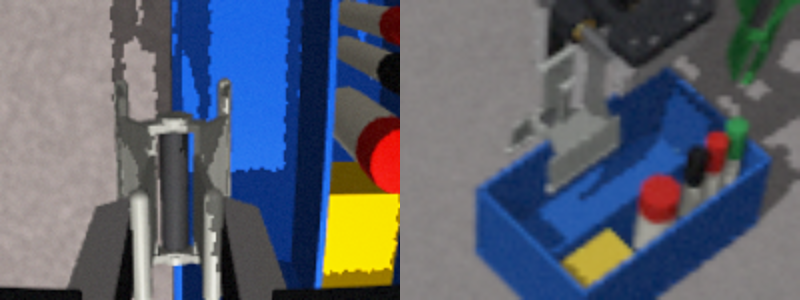

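The ears are squeezed flat (25 mm) and the jaws stand wide open on both sides of the rim. Lifting straight up.

Request:
{"fn": "move_arm", "kwargs": {
  "series": [
    [0.005,0,0,0.008,0],
    [0.005,0,0,0.02,0],
    [0.005,0,0,0.035,0],
    [0.005,0,0,0.055,0],
    [0.005,0,0,0.075,0]
  ]
}}

```text
time_s: 4.85
ee_pos: [0.4121, 0.1951, 0.2175]
orientation: [-0.0, 0.581, 0.814, -0.0]
ft_force: [-0.1, -0.5, -0.7]
finger_gap: 0.262
finger_force: 30.0
```

Request:
{"fn": "move_arm", "kwargs": {
  "series": [
    [0.005,0,0,0.02,0],
    [0.005,0,0,0.04,0],
    [0.005,0,0,0.06,0],
    [0.005,0,0,0.08,0],
    [0.005,0,0,0.085,0]
  ]
}}

```text
time_s: 5.27
ee_pos: [0.4137, 0.1955, 0.3057]
orientation: [0.002, 0.581, 0.814, 0.002]
ft_force: [0.3, 0.0, -0.8]
finger_gap: 0.263
finger_force: 30.0
```

```bash
python3 - <<'E'
from h import *
s=robot.state(); print(s['time_s'],s['ee_pos'],s['ft_force'],s['moment'],s['finger_gap'],s['finger_force'])
W=snap('wrist','w3');T=snap('top','t3');S=snap('scene','s3')
m=np.hstack([cv2.resize(W['color'][130:280,230:430],(400,300)),cv2.resize(S['color'][100:200,310:443],(400,300))])
cv2.imwrite('pics/m3.png',m)
E
```

```text
5.2667 [0.41372489 0.19547817 0.30573794] [ 0.25917542  0.04827329 -0.80531204] [-0.05006549 -0.12044894  0.01082031] 0.26332325108269466 29.98480349779129
```

View pics/m3.png

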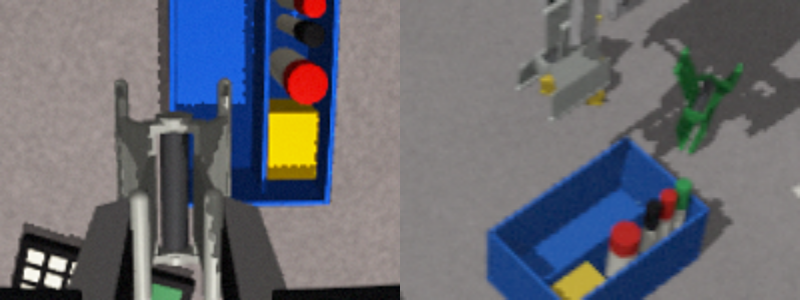

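Clip lifted and held with jaws wide, and the caddy is unmoved. Carrying it to the card.

Request:
{"fn": "move_arm", "kwargs": {
  "series": [
    [0.005,0.004,-0.015,0,0],
    [0.005,0.01,-0.045,0,0],
    [0.005,0.018,-0.08,0,0],
    [0.005,0.026,-0.115,0,1],
    [0.005,0.034,-0.15,0,1]
  ]
}}

```text
time_s: 5.83
ee_pos: [0.4455, 0.0439, 0.2995]
orientation: [-0.001, 0.573, 0.819, -0.001]
ft_force: [0.9, -0.6, -1.1]
finger_gap: 0.263
finger_force: 30.0
```

Request:
{"fn": "move_arm", "kwargs": {
  "series": [
    [0.005,0.008,-0.035,0,0],
    [0.005,0.016,-0.07,0,0],
    [0.005,0.024,-0.105,0,1],
    [0.005,0.032,-0.14,0,1],
    [0.005,0.04,-0.175,0,1]
  ]
}}

```text
time_s: 6.25
ee_pos: [0.4856, -0.1313, 0.2994]
orientation: [-0.002, 0.567, 0.824, -0.0]
ft_force: [0.7, 0.9, -0.9]
finger_gap: 0.26
finger_force: 30.0
```

Request:
{"fn": "move_arm", "kwargs": {
  "series": [
    [0.005,0.008,-0.035,0,0.4],
    [0.005,0.016,-0.07,0,0.8],
    [0.005,0.023,-0.1,0,1],
    [0.005,0.028,-0.12,0,1.4],
    [0.005,0.03,-0.127,0,1.4]
  ]
}}

```text
time_s: 6.67
ee_pos: [0.5157, -0.2591, 0.2988]
orientation: [-0.002, 0.557, 0.83, -0.0]
ft_force: [0.1, 0.9, -1.9]
finger_gap: 0.259
finger_force: 30.0
```

Request:
{"fn": "move_arm", "kwargs": {
  "series": [
    [0.005,0,0,0,0],
    [0.005,0,0,0,0],
    [0.005,0,0,0,0]
  ]
}}

```text
time_s: 6.92
ee_pos: [0.5161, -0.2554, 0.3009]
orientation: [-0.001, 0.556, 0.831, 0.0]
ft_force: [0.0, 0.7, -0.4]
finger_gap: 0.262
finger_force: 30.0
```

```bash
python3 - <<'E'
from h import *
W=snap('wrist','w4');S=snap('scene','s4')
m=np.vstack([cv2.resize(W['color'][100:300,200:467],(800,600))[:],])
m=np.hstack([cv2.resize(W['color'][100:400,160:460],(450,450),interpolation=cv2.INTER_CUBIC),cv2.resize(S['color'][180:310,120:220],(346,450),interpolation=cv2.INTER_CUBIC)])
cv2.imwrite('pics/m4.png',m)
E
```

```text
(no output)
```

View pics/m4.png

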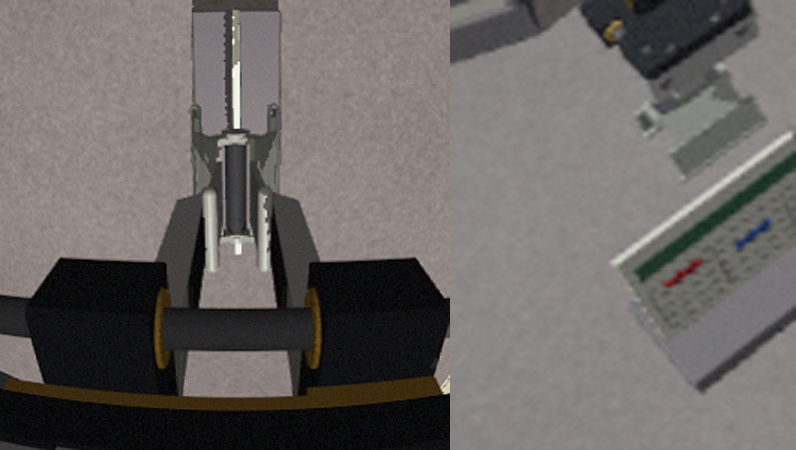

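Wrist view: the card edge runs straight under the pivot barrel (crop x = 236 for both) and square to it, with a jaw on each side. Checking it in numbers.

```bash
python3 - <<'E'
from h import *
W=load('w4'); p=[atz(W,160+x/1.5,100+y/1.5,.15,True) for x,y in((236.5,11),(236.5,125),(238,247))]; print(np.round(p,4))
d=p[0]-p[1];d2=p[0]-p[2];print(np.degrees(np.arctan2(d[1],d[0])),np.degrees(np.arctan2(d2[1],d2[0])),np.round(p[0]-d2/np.linalg.norm(d2)*.09,4))
s=robot.state();q=s['orientation'];print(s['ee_pos'],2*np.degrees(np.arctan2(q[2],q[1])))
E
```

```text
[[ 0.4827 -0.1766  0.15  ]
 [ 0.5127 -0.2494  0.15  ]
 [ 0.5496 -0.3362  0.15  ]]
112.38279775801374 112.75368955747686 [ 0.5175 -0.2596  0.15  ]
[ 0.51629188 -0.25547039  0.30149079] 112.48068873671008
```

The offset is within about 2 mm and yaw within 0.3°. Lowering by 90 mm.

Request:
{"fn": "move_arm", "kwargs": {
  "series": [
    [0.005,0,-0.002,-0.012,0],
    [0.005,0,-0.002,-0.028,0],
    [0.005,0,-0.002,-0.042,0],
    [0.005,0,-0.002,-0.052,0],
    [0.005,0,-0.002,-0.06,0]
  ]
}}

```text
time_s: 7.43
ee_pos: [0.5158, -0.2581, 0.2397]
orientation: [-0.001, 0.556, 0.831, 0.0]
ft_force: [-0.4, 0.9, -0.5]
finger_gap: 0.26
finger_force: 30.0
```

Request:
{"fn": "move_arm", "kwargs": {
  "series": [
    [0.005,0,0,-0.008,0],
    [0.005,0,0,-0.016,0],
    [0.005,0,0,-0.023,0],
    [0.005,0,0,-0.028,0],
    [0.005,0,0,-0.03,0]
  ]
}}

```text
time_s: 7.85
ee_pos: [0.5161, -0.2587, 0.2105]
orientation: [-0.001, 0.556, 0.831, 0.0]
ft_force: [0.4, -0.0, -0.5]
finger_gap: 0.259
finger_force: 30.0
```

Request:
{"fn": "move_arm", "kwargs": {
  "series": [
    [0.005,0,0,0,0],
    [0.005,0,0,0,0],
    [0.005,0,0,0,0],
    [0.005,0,0,0,0],
    [0.005,0,0,0,0]
  ]
}}

```text
time_s: 8.27
ee_pos: [0.5165, -0.259, 0.2119]
orientation: [0.0, 0.556, 0.831, -0.0]
ft_force: [-0.7, -0.3, -2.0]
finger_gap: 0.26
finger_force: 30.0
```

```bash
python3 - <<'E'
from h import *
W=snap('wrist','w5');S=snap('scene','s5')
m=np.hstack([cv2.resize(W['color'][100:300,160:460],(480,320),interpolation=cv2.INTER_CUBIC),cv2.resize(S['color'][205:285,155:235],(320,320),interpolation=cv2.INTER_CUBIC)])
cv2.imwrite('pics/m5.png',m)
E
```

```text
(no output)
```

View pics/m5.png

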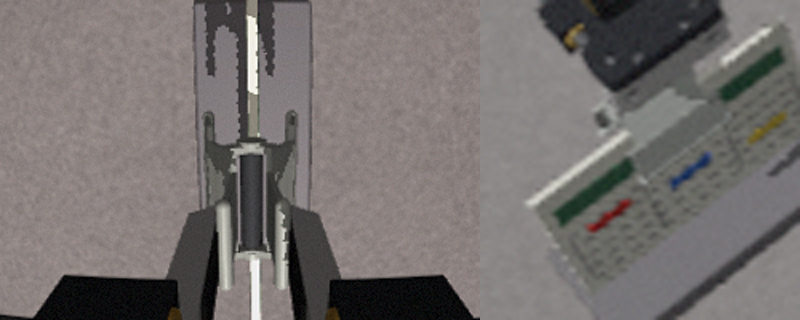

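The card runs centred between the lips (208 and 292, card at 252), with a jaw on each side, about 20 mm below the edge. There is no contact force. Handing in.

```bash
python3 -c "
from station import robot
print(robot.close_job())"
```

```text
the job is handed in; nothing more can be done
None
```

I handed the job in at about 8 s with the clip squeezed wide open over the middle of the card's top edge, one jaw on each side about 2 cm down; the last picture and force readings showed no contact with the card, but no verdict came back.

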